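Lock the lower housing half in its nest and hold the upper half pressed on it

ROBOT

A 6-joint arm with a two-finger parallel gripper is mounted at the origin on a cart in front of the work surface, level with it; the furniture and walls round the work are solid. World frame = base frame: x ahead of the robot, y to its left, z up, the work surface at z = 0. Lengths are in m, angles in rad, forces in N, time in s.
With the tool pointing down it reaches from about 0.375 to 0.9 m from the base axis. Payload 3.1 kg.
Tool frame: the origin (TCP) lies at the very end of the fingers, on their centre line; the grasp point (between the pads) lies 19 mm behind it (manip.pinch_z is the distance from the TCP to the grasp point, in m); z points along the fingers, y is the line along which they close (so a half turn about z gives the same grasp; the last joint's range is limited). The gripper opens to 85 mm and grips with 20 to 120 N. Pads are 22 mm wide; open, the fingers measure 114 mm over their backs; the gripper's body (76 mm by 85 mm) begins 54 mm behind the grasp point. The pads swing forward as they close: fully open they stand 13 mm farther back than shut.
Start: joints at [1.075, 0.527, 1.433, -0, 1.181, -0.178], TCP at [0.195, 0.594, 0.231] pointing down, gripper open.
Joint ranges: [-3.08, 3.08], [-0.75, 2.2], [0.22, 2.44], [-1.43, 4.57], [0, 2.65], [-2.85, 2.85]. Speed limits (rad/s): [2.79, 2.79, 3.14, 3.14, 3.14, 3.14].

INTERFACE

Orientations are given as a unit quaternion [x, y, z, w].
In Python, from station import manip gives the robot as it stands.
- The arm moves only by the tool servo_tool, never from a script. Its argument "commands" is one flat list of numbers, 7 for each row, row after row: the shift along the tool's x, y, z each as a share of 500 mm, from -1 to 1, then the turn, a rotation vector about the tool's x, y, z each as a share of 360 degrees, from -1 to 1, then the opening, from -1 (shut) to 1 (fully open). In form: [dx, dy, dz, rx, ry, rz, claw, dx, dy, dz, rx, ry, rz, claw, ...]. A call has 1 to 12 rows; each row shifts and turns the commanded pose from where the row before left it, along the tool's axes as they then stand; what a row does not reach is not made up. A row lasts 1/12 s, in which the tool goes at most 41.7 mm and 7.16 degrees, less where a joint would pass 70% of its speed; a pose out of reach is approached as far as the arm can. A call with a number of a shift or a turn outside -1 to 1 is refused whole. A call with a gripper value outside its range is refused whole. The fingers move at their own pace and stop on an object; "force" is the grip in N (left out, the last holds). Time passes only in rows, so rows that do not move let the fingers close. It gives the time, the measured TCP pose, the force, the opening and the grip force at its end, in the units of the state.
- manip.sense(): the state, without advancing time (a new reading comes with each control period).
- manip.snapshot(name): name is "side" or "top" or "wrist"; returns a dict with "img" (400x640x3 uint8, red, green, blue), "mtx" (3x3 intrinsics, pixels), "world_to_cam" (4x4, takes a point from world to camera coordinates). Camera axes: x right, y up, looking along -z (the intrinsics and any distortion apply to the point x, -y, -z); pixel columns grow to the right and rows downward; lengths in m; the calibration is good to about 2 mm. A picture is of the moment at which its call begins. There is no depth.
- manip.sign_off(): hands the job in; it is judged then, once.
Trained networks look in a picture, given as the dict that the camera call returned (one of the last four; its "shot" number tells which), for a name from the list of things; names that differ only in an ending like _2 or _b are one class to them, and where a whole thing is asked for, a point or a joint stands for the part that bears it (a point fixed in the world has none). Each returns a list of dicts, best first, with "conf" (0 to 1); they miss things now and then, are a little off and sometimes report something else, mostly with a low value. They report only what shows in the picture. A call takes as long as a camera call. They do not tell look-alikes from the thing itself.
- manip.look_for(picture, query): "box" ([left, top, width, height] in pixels, round what is visible of it).
- manip.silhouettes(picture, query): "pixels" (400x640 bool, what is visible of it) and "box" ([left, top, width, height] in pixels, round what is visible of it).
The state is a dict: "t": time; "q": joint angles; "qd": joint speeds; "tau": joint torques, N m; "tcp_pos": TCP position; "tool_rot": TCP orientation; "force": force on the tool from outside, world axes, zero at the start; "ft_torque": the same for the moment, N m; "finger_gap": opening from 0.0 (shut) to 1.0 (fully open); "gripper_force": force on a finger pad.
Only numpy, scipy, OpenCV 4.12 (cv2) and the standard library are available. Lean on these libraries where they do the work, as an engineer would, in place of code of your own. Each camera call takes 0.05 s, during which the arm holds its last target. There are 200 camera calls.

TASK

First swing the keeper bar of the blue fixture fully shut into its detent, so that the lower housing half is locked in its nest. Then pick up the loose upper half by its black rib, set it on the two dowels and press it down against the spring pad until the two halves are closed face to face. Finish holding the pair firmly pressed together: do not let go and do not ease off, and leave the oil bottle, the blue tape roll and the loose seal block where they are.

Things in the scene. Friction and masses are not known exactly. Their poses are not given: they have to be found in the camera images.
- fixture: Fixed fixture: blue base plate 142 x 134 x 12 mm on the table, at the left or right of the upper half. Origin on the table under the nest's centre; the plate spans x -84 to +58, y -67 to +67 mm of it. +x points away from the robot (turned up to 0.3 rad), z up. The lower half sits in its nest; the keeper bar is along the near (-x) side.
- keeper (a joint): Keeper bar angle in rad: 0 fully shut (bar along the fixture's y, across the lower half's ear, at its stop), 0.6 to 1.05 at the start, 1.4 open limit. It swings level, with light friction; seen from above it shuts anticlockwise. From about 0.13 rad on a sprung ball detent resists with about 5 N at the post; below 0.05 it pulls the bar home and holds it.
- keeper_post (a point): Middle of the upright red post at the free end of the steel keeper bar, to pinch or push. Post 12 mm in diameter, from the bar's top (31 mm above the table) to 66 mm; this point is 48.5 mm above the table, 92 mm from the hinge axis. Bar 13 mm wide, 8 mm thick. Shut, the post is at x = -60, y = -42 mm of the fixture.
- keeper_hinge (a point): Point on the upright hinge axis of the keeper bar, at the height of keeper_post; fixed at x = -60, y = +50 mm of the fixture.
- lower_half: Lower housing half, aluminium block 80 x 60 x 30 mm (x, y, z) with an ear 38 mm wide and 10 mm thick on its -x side, 0.6 kg, loose with 1 mm of play in the nest. Origin at the centre of its underside, 12 mm above the table; axes as the fixture's.
- lower_face (a point): Centre of the lower half's upper face, 42 mm above the table, with its axes. Two steel dowels 8 mm in diameter stand 12 mm high at x = +28 and -28 mm, y = 0, tapered over the upper 6 mm to 3.6 mm. In the centre a black spring pad 18 mm in diameter stands 4 mm proud.
- pad (a joint): Travel of the spring pad in m: 0 is up (4 mm proud of the face), 0.004 is flush with the face. Pushing it down takes 4 N to begin and 8 N when flush, so that it lifts the upper half again by up to 4 mm when nobody presses.
- upper_rib (a point): Centre of the upper half's black grip rib, 28 mm above its underside. Upper half: aluminium plate 80 x 60 x 14 mm (x, y, z), 0.16 kg, flat on the table, right way up; through holes 10 mm in diameter at x = +28, -28 mm, y = 0. Rib 34 mm long in x, 18 mm wide in y (grip it across y), from 14 to 43 mm up. Fingertips may push on the plate beside the rib. Fits either way round.
- upper_under (a point): Centre of the underside of the upper half, with the upper half's axes (x along the rib and through both holes).
- upper_half: The upper half; origin as upper_under.
- oil_bottle_mid (a point): Middle of a cream oil bottle with a red nozzle, 41 mm in diameter, 125 mm tall, standing at the back left; leave alone.
- tape_roll_mid (a point): Middle of a blue tape roll, 71 mm in diameter, 23 mm high, lying at the left; leave alone.
- seal_block_mid (a point): Middle of a loose aluminium seal block 44 x 50 x 18 mm with a red seal, lying near the robot; leave alone.
Mind the look-alikes: they are no part of the job. What is shaped like the upper_half but green is not meant.

How it is judged:
By the outcome, as a careful person would: the job done as asked, in the order asked, and still so for the second after the job is handed in, while the arm keeps its last pose, push and grip.
It also fails if it takes over 54 s, if anything falls off the work surface, if the arm or the gripper's body presses on something with over 40 N, if the wrist force passes 120 N, or if a joint passes its speed limit or range.

## Working session

There is one attempt and no reset: what is moved stays moved. The work goes in short steps, Python scripts to look and compute and a tool call to move; the robot and the scene stay as the last step left them, time stands still between calls to the robot, and variables do not carry over. Pictures are saved under pics/ and viewed, at most 10 in all, crops included, and the job is handed in when it is done.

Besides the shell and the picture viewer there is one more tool, called after "Call:" as name(argument=value, ...) on one line, values as JSON. servo_tool: Moves the arm, as the interface text tells. Its arguments: {"type":"object","properties":{"commands":{"type":"array"},"force":{"type":"number"}},"required":["commands"]}

```bash
mkdir -p pics; ls; python3 - <<'E'
from station import manip
import cv2,numpy as np
s=manip.sense();print(s)
ims=[]
for n in ["top","side"]:
    p=manip.snapshot(n);cv2.imwrite(f"pics/{n}0.png",p["img"][:,:,::-1])
    print(n,p["mtx"].round(1).tolist(),p["world_to_cam"].round(3).tolist(),[k for k in p])
    for q in ["fixture","keeper_post","lower_half","upper_half","upper_rib","pad"]:
        print(q,[(d["box"],round(d["conf"],2)) for d in manip.look_for(p,q)])
E
```

```text
pics
{'t': 0.0, 'q': array([ 1.07448289e+00,  5.28489093e-01,  1.43392093e+00, -2.20084125e-06,
        1.18139638e+00, -1.78515905e-01]), 'qd': array([ 0.00020552,  0.00071155,  0.00099655,  0.00035741,  0.00034051,
       -0.00060156]), 'tau': array([-7.84792846e-04, -4.42355061e+01, -1.78017300e+01, -7.29632802e-05,
        8.43952439e-03, -4.27057643e-06]), 'tcp_pos': array([0.19492755, 0.59306061, 0.23031361]), 'tool_rot': array([ 1.58230433e-01,  9.87401592e-01, -1.04479835e-03, -3.65468955e-04]), 'force': array([0.52396892, 0.25511882, 0.4277488 ]), 'ft_torque': array([0.01513295, 0.01930659, 0.00097713]), 'gripper_force': 0.0, 'finger_gap': 0.9972429753713566}
top [[511.0, 0.0, 317.5], [0.0, 511.0, 184.5], [0.0, 0.0, 1.0]] [[-0.001, -1.0, 0.019, 0.045], [0.989, 0.001, 0.151, -0.553], [-0.151, 0.019, 0.988, -1.334], [0.0, 0.0, 0.0, 1.0]] ['img', 'mtx', 'world_to_cam', 'shot']
fixture [([252.6, 138.4, 56.7, 75.8], 0.85)]
keeper_post [([261.3, 183.7, 28.2, 28.6], 0.71)]
lower_half [([265.2, 145.1, 23.3, 48.5], 0.88), ([258.2, 182.0, 31.2, 31.5], 0.61)]
upper_half [([363.7, 147.6, 31.0, 30.1], 0.71), ([340.1, 198.2, 33.4, 27.0], 0.68)]
upper_rib [([337.3, 199.7, 36.1, 25.0], 0.7), ([364.1, 147.6, 27.9, 32.9], 0.63)]
pad []
side [[484.3, 0.0, 313.0], [0.0, 484.3, 187.1], [0.0, 0.0, 1.0]] [[0.994, -0.109, -0.012, -0.531], [0.072, 0.564, 0.823, -0.142], [-0.083, -0.818, 0.569, -1.211], [0.0, 0.0, 0.0, 1.0]] ['img', 'mtx', 'world_to_cam', 'shot']
fixture [([285.0, 177.9, 77.2, 33.4], 0.95)]
keeper_post [([285.0, 174.5, 28.5, 23.3], 0.47)]
lower_half [([304.1, 171.5, 44.7, 23.6], 0.68)]
upper_half [([280.1, 229.1, 28.9, 24.8], 0.98), ([330.4, 244.2, 44.5, 27.1], 0.87)]
upper_rib [([279.2, 227.0, 30.0, 30.6], 0.92), ([336.3, 242.8, 37.1, 29.6], 0.82), ([309.1, 171.9, 42.9, 24.3], 0.44)]
pad []
```

```bash
python3 - <<'E'
import cv2
a=cv2.imread("pics/top0.png")[110:250,230:430];b=cv2.imread("pics/side0.png")[150:290,230:430]
o=cv2.vconcat([cv2.resize(x,None,fx=4,fy=4,interpolation=cv2.INTER_CUBIC)[:,:] for x in (a,b)])
o=cv2.hconcat([o[:560],o[560:]]);o=cv2.resize(o,(800,280));
cv2.imwrite("pics/c0.png",cv2.resize(a,(800,560),interpolation=cv2.INTER_CUBIC))
E
```

```text
(no output)
```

View pics/c0.png

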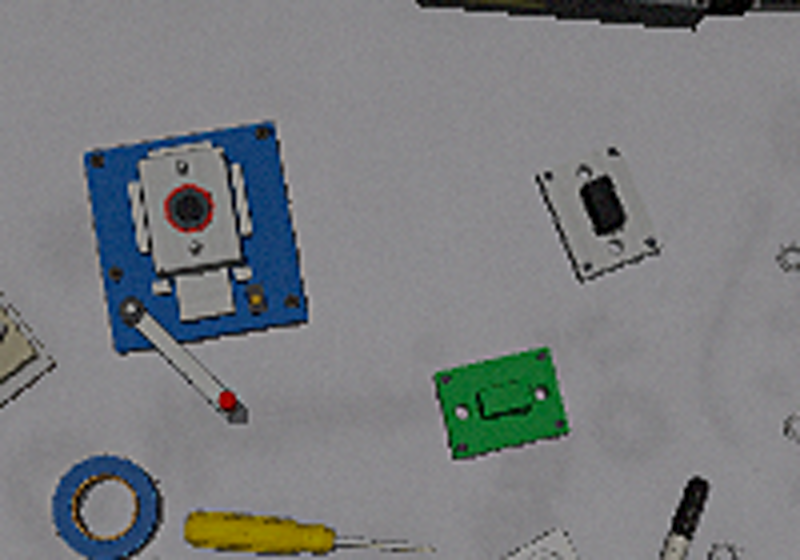

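View pics/top0.png

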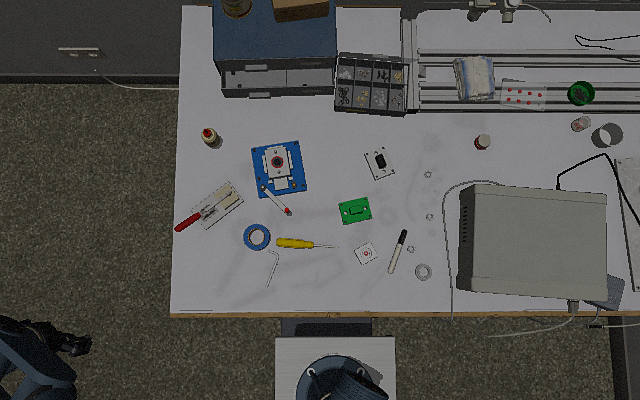

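The target is the grey plate with the black rib, top pixel (380,162). The look-alike is the green plate at (355,211), and the crop confirms grey and black at (380,162). The fixture is centred near (277,167), its hinge at (263,187) and the red post at (287,210).

```bash
cat > h.py <<'E'
from station import manip
import cv2,numpy as np
from scipy.spatial.transform import Rotation as R
def ray(p,uv,z):
    W=p["world_to_cam"];C=-W[:3,:3].T@W[:3,3];K=p["mtx"]
    o=[]
    for u,v in np.atleast_2d(uv):
        d=W[:3,:3].T@np.array([(u-K[0,2])/K[0,0],-(v-K[1,2])/K[1,1],-1])
        o.append(C+d*(z-C[2])/d[2])
    return np.array(o)
def proj(p,X):
    W=p["world_to_cam"];K=p["mtx"];c=np.atleast_2d(X)@W[:3,:3].T+W[:3,3]
    return np.c_[K[0,2]-K[0,0]*c[:,0]/c[:,2],K[1,2]+K[1,1]*c[:,1]/c[:,2]]
def fix(F,th,P): # fixture xy,yaw -> world
    P=np.array(P,float);c,s=np.cos(th),np.sin(th);return np.r_[F+np.array([[c,-s],[s,c]])@P[:2],P[2:]]
def delta(pos,yaw,s=None):
    """shift in tool axes (mm) and rz (deg) from now to a tool-down pose with tool y axis at world yaw"""
    s=s or manip.sense();r=R.from_quat(s["tool_rot"]).as_matrix()
    y=np.array([np.cos(yaw),np.sin(yaw),0]);z=np.array([0,0,-1.]);best=None
    for k in (1,-1):
        T=np.c_[np.cross(k*y,z),k*y,z];rv=R.from_matrix(r.T@T).as_rotvec(degrees=True)
        if best is None or np.linalg.norm(rv)<np.linalg.norm(best):best=rv
    d=(np.array(pos)-s["tcp_pos"])
    return (d@r*1000).round(1),best.round(2)
E
python3 - <<'E'
from h import *
p=manip.snapshot("top")
f=lambda L:[(230+a/4-.375,110+b/4-.375) for a,b in L]
c=ray(p,f([(85,153),(272,122),(307,322),(118,353)]),.012);print("plate",c.round(4).tolist())
obj=np.array([[58,67],[58,-67],[-84,-67],[-84,67]])/1000.
A,_=cv2.estimateAffinePartial2D(obj,c[:,:2]);print(A.round(4).tolist(),np.degrees(np.arctan2(A[1,0],A[0,0])))
print("hinge",ray(p,f([(132,310)]),.035),"post",ray(p,f([(228,400)]),.066),"dowels",ray(p,f([(182,166),(195,247)]),.054))
print("upper",ray(p,f([(540,175),(613,148),(660,250),(582,280)]),.014).mean(0),"rib",ray(p,f([(603,205)]),.043),"holes",ray(p,f([(584,170),(616,246)]),.014))
s=manip.sense();w=manip.snapshot("wrist");W=w["world_to_cam"];print(s["t"],"wristcam in tool:",R.from_quat(s["tool_rot"]).as_matrix().T@(-W[:3,:3].T@W[:3,3]-s["tcp_pos"]),w["mtx"].round(0).tolist(), (R.from_quat(s["tool_rot"]).as_matrix().T@W[:3,:3].T).round(2).tolist())
for q in["tape_roll_mid","oil_bottle_mid"]:
  d=manip.look_for(p,q);print(q,[(ray(p,(x["box"][0]+x["box"][2]/2,x["box"][1]+x["box"][3]/2),.03).round(3),x["conf"]) for x in d])
E
```

```text
plate [[0.6597, 0.2296, 0.012], [0.6822, 0.1001, 0.012], [0.5416, 0.0755, 0.012], [0.52, 0.2046, 0.012]]Traceback (most recent call last):
  File "<stdin>", line 6, in <module>
cv2.error: OpenCV(4.12.0) /io/opencv/modules/calib3d/src/ptsetreg.cpp:1108: error: (-215:Assertion failed) count >= 0 && to.checkVector(2) == count in function 'estimateAffinePartial2D'
```

```bash
python3 - <<'E'
from h import *
p=manip.snapshot("top")
f=lambda L:[(230+a/4-.375,110+b/4-.375) for a,b in L]
c=ray(p,f([(85,153),(272,122),(307,322),(118,353)]),.012)
obj=np.array([[58,67],[58,-67],[-84,-67],[-84,67]])/1000.
A,_=cv2.estimateAffinePartial2D(obj,np.ascontiguousarray(c[:,:2]),ransacReprojThreshold=.01);print(A.round(4).tolist(),np.degrees(np.arctan2(A[1,0],A[0,0])))
print("hinge",ray(p,f([(132,310)]),.035),"post",ray(p,f([(228,400)]),.066),"dowels",ray(p,f([(182,166),(195,247)]),.054))
print("upper",ray(p,f([(540,175),(613,148),(660,250),(582,280)]),.014).mean(0),"rib",ray(p,f([(603,205)]),.043),"holes",ray(p,f([(584,170),(616,246)]),.014))
s=manip.sense();w=manip.snapshot("wrist");W=w["world_to_cam"];print(s["t"],"wristcam in tool:",R.from_quat(s["tool_rot"]).as_matrix().T@(-W[:3,:3].T@W[:3,3]-s["tcp_pos"]),w["mtx"].round(0).tolist(), (R.from_quat(s["tool_rot"]).as_matrix().T@W[:3,:3].T).round(2).tolist())
for q in["tape_roll_mid","oil_bottle_mid"]:
  d=manip.look_for(p,q);print(q,[(ray(p,(x["box"][0]+x["box"][2]/2,x["box"][1]+x["box"][3]/2),.03).round(3),x["conf"]) for x in d])
E
```

```text
[[0.9764, -0.1698, 0.6136], [0.1698, 0.9764, 0.1547]] 9.867789829867702
hinge [[0.54637261 0.19340489 0.035     ]] post [[0.48231122 0.12699062 0.066     ]] dowels [[0.64148062 0.15960228 0.054     ]
 [0.58619509 0.15031297 0.054     ]]
upper [ 0.61778551 -0.12635592  0.014     ] rib [[ 0.61765358 -0.12523599  0.043     ]] holes [[ 0.64820512 -0.11670119  0.014     ]
 [ 0.59462444 -0.13786845  0.014     ]]
0.8 wristcam in tool: [ 0.07194508  0.00045783 -0.14303969] [[285.0, 0.0, 321.0], [0.0, 285.0, 202.0], [0.0, 0.0, 1.0]] [[-0.0, 0.96, 0.28], [1.0, 0.0, 0.0], [0.0, 0.28, -0.96]]
tape_roll_mid [(array([[0.516, 0.164, 0.03 ]]), 0.73), (array([[0.417, 0.203, 0.03 ]]), 0.68)]
oil_bottle_mid [(array([[0.683, 0.341, 0.03 ]]), 0.68), (array([[0.518, 0.159, 0.03 ]]), 0.29)]
```

```bash
python3 - <<'E'
from h import *
print(delta([.482,.127,.16],np.radians(71)))
E
```

```text
(array([-418.2, -353.7,   71.3]), array([0.  , 0.  , 0.79]))
```

Call:
servo_tool(commands=[-0.06, -0.05, 0.01, 0, 0, 0, 0.2, -0.06, -0.05, 0.01, 0, 0, 0, 0.2, -0.06, -0.05, 0.01, 0, 0, 0, 0.2, -0.06, -0.05, 0.01, 0, 0, 0, 0.2, -0.06, -0.05, 0.01, 0, 0, 0, 0.2, -0.06, -0.05, 0.01, 0, 0, 0, 0.2, -0.06, -0.05, 0.01, 0, 0, 0, 0.2, -0.06, -0.05, 0.01, 0, 0, 0, 0.2, -0.06, -0.05, 0.01, 0, 0, 0, 0.2, -0.06, -0.05, 0.01, 0, 0, 0, 0.2, -0.06, -0.05, 0.01, 0, 0, 0, 0.2, -0.06, -0.05, 0.01, 0, 0, 0, 0.2])

```text
t: 1.95
tcp_pos: [0.4445, 0.1945, 0.1714]
tool_rot: [0.158, 0.987, 0.0, 0.0]
force: [1.1, 1.0, 0.3]
finger_gap: 0.603
gripper_force: 0.0
```

Call:
servo_tool(commands=[-0.06, -0.05, 0.01, 0, 0, 0.0, 0.2, -0.055, -0.05, 0.01, 0, 0, 0.0, 0.2, 0, 0, 0, 0, 0, 0.0195, 0.2, 0, 0, 0, 0, 0, 0.0195, 0.2, 0, 0, 0, 0, 0, 0.0195, 0.2, 0, 0, 0, 0, 0, 0.0195, 0.2, 0, 0, 0, 0, 0, 0.0195, 0.2, 0, 0, 0, 0, 0, 0.0195, 0.2, 0, 0, 0, 0, 0, 0.0195, 0.2, 0, 0, 0, 0, 0, 0.0195, 0.2, 0, 0, 0, 0, 0, 0.0195, 0.2, 0, 0, 0, 0, 0, 0.0195, 0.2])

```text
t: 2.95
tcp_pos: [0.4828, 0.1307, 0.1615]
tool_rot: [0.699, 0.715, 0.0, 0.0]
force: [-0.2, -1.6, -0.2]
finger_gap: 0.601
gripper_force: 0.0
```

Call:
servo_tool(commands=[0, 0, 0, 0, 0, 0.0195, 0.2, 0, 0, 0, 0, 0, 0.0195, 0.2, 0, 0, 0, 0, 0, 0.0195, 0.2, 0, 0, 0, 0, 0, 0.0195, 0.2, 0, 0, 0, 0, 0, 0.0195, 0.2, 0, 0, 0, 0, 0, 0.0195, 0.2, 0, 0, 0, 0, 0, 0.01, 0.2])

```text
t: 3.53
tcp_pos: [0.4827, 0.1308, 0.1615]
tool_rot: [0.922, 0.387, 0.0, 0.0]
force: [0.9, -0.3, 0.5]
finger_gap: 0.601
gripper_force: 0.0
```

```bash
python3 - <<'E'
from h import *
s=manip.sense();print(s["t"],s["tcp_pos"],s["q"],s["finger_gap"])
p=manip.snapshot("wrist");cv2.imwrite("pics/w1.png",p["img"][:,:,::-1])
for q in["keeper_post","lower_half"]:
  for d in manip.look_for(p,q): print(q,d["box"],d["conf"])
F=np.array([.6136,.1547]);th=.172
print("pred post top,bottom, hinge",proj(p,[[.4823,.127,.066],[.4823,.127,.031],[*fix(F,th,[-.06,.05]),.031]]).round(1))
print("pred dowels tip",proj(p,[[*fix(F,th,[.028,0]),.054],[*fix(F,th,[-.028,0]),.054]]).round(1))
print(delta([.4823,.127,.16],np.radians(-44)))
E
```

```text
3.5333 [0.48273895 0.1307554  0.16147513] [ 4.07247206e-02  4.65810860e-01  1.81285866e+00 -3.10136140e-05
  8.62380975e-01  8.16073317e-01] 0.6005223031652335
keeper_post [313.0, 89.4, 20.6, 123.1] 0.69
lower_half [341.8, 8.4, 125.0, 143.2] 0.72
lower_half [518.7, 222.6, 91.9, 82.8] 0.65
pred post top,bottom, hinge [[324.9 206.8]
 [324.5 196.4]
 [323.3  98.1]]
pred dowels tip [[440.5  39. ]
 [394.9 100.2]]
(array([-3. ,  2.4,  1.4]), array([ 0.02, -0.02, -0.03]))
```

View pics/w1.png

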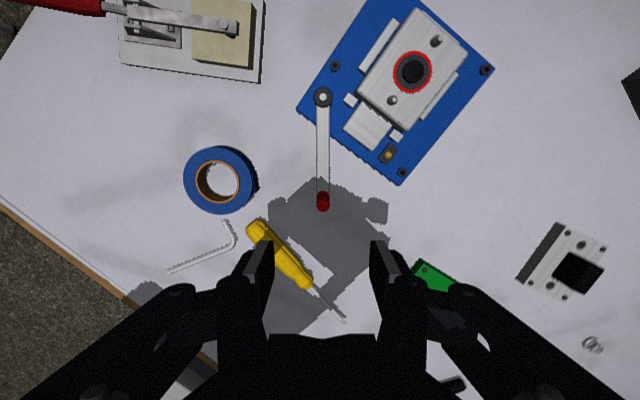

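The post top is at (322,204), the hinge at (323,97) and the dowels at (436,41) and (392,100), all within about 3 px of prediction. I'll go down and pinch.

Call:
servo_tool(commands=[-0.006, 0, 0.06, 0, 0, 0, 0.2, 0, 0, 0.06, 0, 0, 0, 0.2, 0, 0, 0.06, 0, 0, 0, 0.2, 0, 0, 0.06, 0, 0, 0, 0.2, 0, 0, 0.01, 0, 0, 0, 0.2, 0, 0, 0, 0, 0, 0, -1, 0, 0, 0, 0, 0, 0, -1, 0, 0, 0, 0, 0, 0, -1, 0, 0, 0, 0, 0, 0, -1, 0, 0, 0, 0, 0, 0, -1, 0, 0, 0, 0, 0, 0, -1], force=30)

```text
t: 4.6
tcp_pos: [0.4817, 0.1287, 0.0378]
tool_rot: [0.921, 0.39, 0.002, 0.001]
force: [0.4, -0.8, 6.7]
finger_gap: 0.124
gripper_force: 29.8
```

```bash
python3 - <<'E'
from h import *
s=manip.sense();print(s["t"],s["tcp_pos"],s["finger_gap"],s["gripper_force"],s["force"])
p=manip.snapshot("wrist");cv2.imwrite("pics/w2.png",p["img"][100:360,180:520,::-1])
E
```

```text
4.6 [0.48167782 0.12867588 0.03783921] 0.12421556326846497 29.753281474113464 [ 0.36864812 -0.78165677  6.65696007]
```

View pics/w2.png

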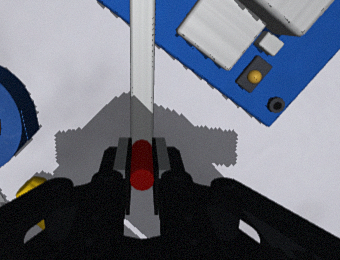

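Call:
servo_tool(commands=[0, 0, -0.004, 0, 0, 0, -1, 0.0007, 0.016, 0, 0, 0, -0.0139, -1, 0.0007, 0.016, 0, 0, 0, -0.0139, -1, 0.0007, 0.016, 0, 0, 0, -0.0139, -1, 0.0007, 0.016, 0, 0, 0, -0.0139, -1, 0.0007, 0.016, 0, 0, 0, -0.0139, -1, 0.0007, 0.016, 0, 0, 0, -0.0139, -1, 0.0007, 0.016, 0, 0, 0, -0.0139, -1, 0.0007, 0.016, 0, 0, 0, -0.0139, -1, 0, 0, 0, 0, 0, 0, -1])

```text
t: 5.48
tcp_pos: [0.5391, 0.1027, 0.0381]
tool_rot: [0.732, 0.682, 0.001, 0.0]
force: [0.6, 0.6, -3.3]
finger_gap: 0.125
gripper_force: 31.3
```

```bash
python3 - <<'E'
from h import *
s=manip.sense();print(s["t"],s["tcp_pos"],s["finger_gap"],s["gripper_force"],s["force"])
F=np.array([.6136,.1547]);th=.172
h=fix(F,th,[-.06,.05]);v=s["tcp_pos"][:2]-h;print(np.linalg.norm(v),"keeper",np.arctan2(v[1],v[0])+np.pi/2-th)
print(delta([*fix(F,th,[-.06,-.042]),s["tcp_pos"][2]],th))
E
```

```text
5.4833 [0.53914107 0.10271167 0.03808761] 0.12538582659288858 31.286081671714783 [ 0.63835531  0.59057383 -3.34690791]
0.09123412944360824 keeper -0.2464554867396414
(array([ 1.9, 22.5,  0. ]), array([  0.08,   0.  , -13.89]))
```

Call:
servo_tool(commands=[0.0007, 0.014, 0, 0, 0, -0.0125, -1, 0.0007, 0.014, 0, 0, 0, -0.0125, -1, 0.0007, 0.014, 0, 0, 0, -0.0125, -1, 0, 0.006, 0, 0, 0, 0, -1, 0, 0.004, 0, 0, 0, 0, -1, 0, 0, 0, 0, 0, 0, -1, 0, 0, 0, 0, 0, 0, -1])

```text
t: 6.07
tcp_pos: [0.5622, 0.1046, 0.0381]
tool_rot: [0.647, 0.762, -0.001, -0.001]
force: [-1.8, -4.9, 0.2]
finger_gap: 0.124
gripper_force: 31.5
```

```bash
python3 - <<'E'
from h import *
s=manip.sense();print(s["t"],s["tcp_pos"],s["finger_gap"],s["gripper_force"],s["force"])
F=np.array([.6136,.1547]);th=.172
h=fix(F,th,[-.06,.05]);v=s["tcp_pos"][:2]-h;print(np.linalg.norm(v),"keeper",np.arctan2(v[1],v[0])+np.pi/2-th)
E
```

```text
6.0667 [0.5621696  0.10455059 0.03814818] 0.12396370640771266 31.499730348587036 [-1.78297738 -4.90119832  0.20636611]
0.09061001169483486 keeper 0.008224910108854677
```

Call:
servo_tool(commands=[0, 0.004, 0, 0, 0, 0, -1, 0, 0.004, 0, 0, 0, 0, -1, 0, 0, 0, 0, 0, 0, -1])

```text
t: 6.32
tcp_pos: [0.5623, 0.1046, 0.038]
tool_rot: [0.647, 0.762, -0.004, -0.004]
force: [-8.6, -7.6, 4.4]
finger_gap: 0.127
gripper_force: 32.3
```

Call:
servo_tool(commands=[0, -0.008, 0, 0, 0, 0, -0.4, 0, 0, 0, 0, 0, 0, -0.4, 0, 0, 0, 0, 0, 0, -0.4, 0, 0, -0.04, 0, 0, 0, -0.4, 0, 0, -0.06, 0, 0, 0, -0.4, 0, 0, -0.07, 0, 0, 0, -0.4, 0, 0, -0.07, 0, 0, 0, -0.4, 0, 0, -0.07, 0, 0, 0, 0, 0, 0, 0, 0, 0, 0, 0])

```text
t: 7.07
tcp_pos: [0.5691, 0.1057, 0.201]
tool_rot: [0.647, 0.763, 0.006, 0.006]
force: [0.6, 0.2, 0.3]
finger_gap: 0.496
gripper_force: 0.0
```

```bash
python3 - <<'E'
from h import *
s=manip.sense();print(s["t"],s["tcp_pos"],s["q"].round(2),s["force"])
p=manip.snapshot("wrist");cv2.imwrite("pics/w3.png",p["img"][:,:,::-1])
F=np.array([.6136,.1547]);th=.172
print(proj(p,[[*fix(F,th,a[:2]),a[2]] for a in [(-.06,-.042,.066),(-.06,.05,.031),(.028,0,.054),(-.028,0,.054),(0,0,.046)]]).round(1))
print("above upper",delta([.6177,-.126,.17],np.radians(-69)))
E
```

```text
7.0667 [0.56912253 0.10569089 0.2010012 ] [-0.01  0.5   1.59  0.    1.03 -0.17] [0.57551927 0.24588279 0.25041056]
[[311.9 193.9]
 [310.8  99.4]
 [398.3 149.6]
 [343.  150.2]
 [369.3 149.1]]
above upper (array([-236.7,   11.6,   28.5]), array([ 0.62, -0.39, 78.39]))
```

View pics/w3.png

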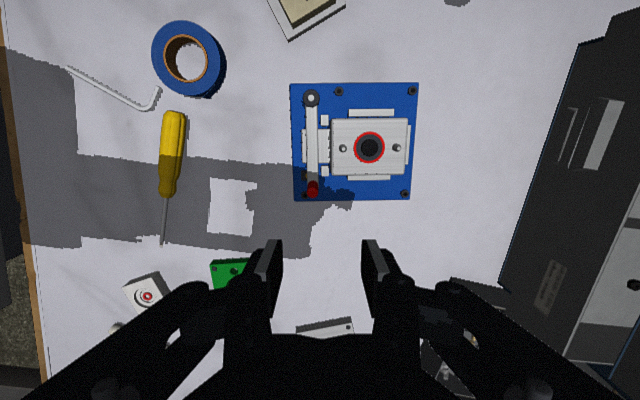

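The keeper bar reads as shut: hinge (311,98) and post (312,188) match the projected shut pose, and the bar lies across the ear.

Call:
servo_tool(commands=[-0.079, 0.004, 0.01, 0, 0, 0, 0.2, -0.079, 0.004, 0.01, 0, 0, 0, 0.2, -0.079, 0.004, 0.01, 0, 0, 0, 0.2, -0.079, 0.004, 0.01, 0, 0, 0, 0.2, -0.079, 0.004, 0.01, 0, 0, 0, 0.2, -0.079, 0.004, 0.01, 0, 0, 0, 0.2, 0, 0, 0, 0, 0, 0.0195, 0.2, 0, 0, 0, 0, 0, 0.0195, 0.2, 0, 0, 0, 0, 0, 0.0195, 0.2, 0, 0, 0, 0, 0, 0.0195, 0.2, 0, 0, 0, 0, 0, 0.0195, 0.2])

```text
t: 8.03
tcp_pos: [0.6137, -0.1266, 0.1616]
tool_rot: [0.848, 0.529, -0.0, -0.001]
force: [0.1, -0.5, -0.0]
finger_gap: 0.596
gripper_force: 0.0
```

Call:
servo_tool(commands=[0, 0, 0, 0, 0, 0.0195, 0.2, 0, 0, 0, 0, 0, 0.0195, 0.2, 0, 0, 0, 0, 0, 0.0195, 0.2, 0, 0, 0, 0, 0, 0.0195, 0.2, 0, 0, 0, 0, 0, 0.0195, 0.2, 0, 0, 0, 0, 0, 0.0195, 0.2, 0, 0, 0, 0, 0, 0, 0.2])

```text
t: 8.62
tcp_pos: [0.6138, -0.1263, 0.1619]
tool_rot: [0.982, 0.191, -0.001, -0.001]
force: [-0.4, -0.0, -0.4]
finger_gap: 0.6
gripper_force: 0.0
```

```bash
python3 - <<'E'
from h import *
s=manip.sense();print(s["t"],s["tcp_pos"],s["q"].round(2),s["finger_gap"])
p=manip.snapshot("wrist");cv2.imwrite("pics/w4.png",p["img"][:,:,::-1])
u=np.radians(21.6);c=np.array([.6177,-.1265])
print("holes,rib",proj(p,[[*fix(c,u,a[:2]),a[2]] for a in [(.028,0,.014),(-.028,0,.014),(0,0,.043)]]).round(1))
for d in manip.silhouettes(p,"upper_rib")[:2]: print(d["box"],d["conf"])
print(delta([*c,.17],u-np.pi/2))
E
```

```text
8.6167 [ 0.61379297 -0.12627708  0.16185649] [-0.38  0.61  1.49  0.    1.04  0.8 ] 0.600327703968453
holes,rib [[324.1 158.8]
 [323.6 211. ]
 [324.1 192.5]]
[296.7, 145.2, 58.5, 78.5] 0.92
[186.5, 232.6, 70.3, 55.3] 0.8
(array([ 3.6,  1.5, -7.8]), array([-0.07,  0.05,  0.75]))
```

View pics/w4.png

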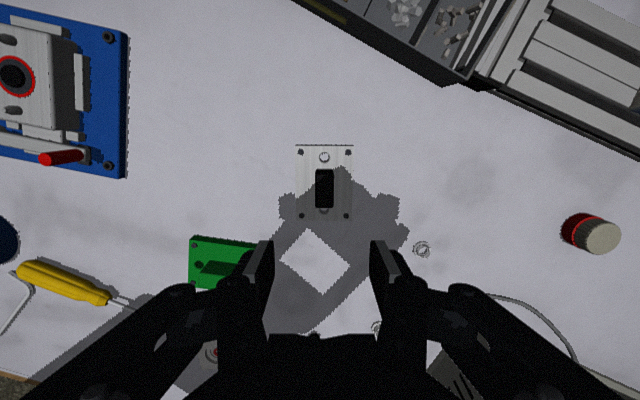

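Call:
servo_tool(commands=[0.009, 0.003, 0, 0, 0, 0.002, 0.2, 0, 0, 0.07, 0, 0, 0, 0.2, 0, 0, 0.07, 0, 0, 0, 0.2, 0, 0, 0.07, 0, 0, 0, 0.2, 0, 0, 0.06, 0, 0, 0, 0.2, 0, 0, 0.018, 0, 0, 0, 0.2, 0, 0, 0, 0, 0, 0, -1, 0, 0, 0, 0, 0, 0, -1, 0, 0, 0, 0, 0, 0, -1, 0, 0, 0, 0, 0, 0, -1, 0, 0, 0, 0, 0, 0, -1, 0, 0, 0, 0, 0, 0, -1], force=80)

```text
t: 9.72
tcp_pos: [0.6202, -0.127, 0.0213]
tool_rot: [0.983, 0.186, 0.002, 0.001]
force: [-0.2, 0.4, 4.8]
finger_gap: 0.193
gripper_force: 80.2
```

```bash
python3 - <<'E'
from h import *
s=manip.sense();print(s["t"],s["tcp_pos"],s["finger_gap"],s["gripper_force"],s["force"])
p=manip.snapshot("wrist");cv2.imwrite("pics/w5.png",cv2.resize(p["img"][120:320,200:440,::-1],None,fx=2,fy=2))
F=np.array([.6136,.1547]);th=.172
r=R.from_quat(s["tool_rot"]).as_matrix();print(r.round(3).tolist())
u=np.radians(21.6)
print("front hole if rib centred on tcp",proj(p,[[*(s["tcp_pos"][:2]+.028*r[:2,0]),.014]]),"10mm further",proj(p,[[*(s["tcp_pos"][:2]+.038*r[:2,0]),.014]]))
E
```

```text
9.7167 [ 0.6201801  -0.12704565  0.0212548 ] 0.19271028209952534 80.24903655052185 [-0.21126748  0.36435398  4.81561502]
[[0.931, 0.366, 0.003], [0.366, -0.931, -0.001], [0.003, 0.002, -1.0]]
front hole if rib centred on tcp [[322.9087424  199.78646155]] 10mm further [[322.92560754 181.93755666]]
```

View pics/w5.png

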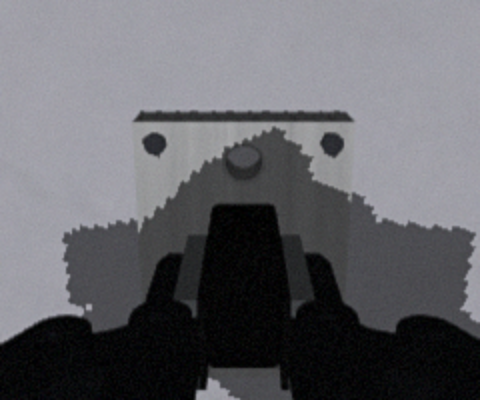

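The rib is gripped and centred: the front hole is at full-image (321.5,200) against (322.9,199.8) expected. Lifting.

Call:
servo_tool(commands=[0, 0, -0.03, 0, 0, 0, -1, 0, 0, -0.06, 0, 0, 0, -1, 0, 0, -0.07, 0, 0, 0, -1, 0, 0, -0.07, 0, 0, 0, -1, 0, 0, -0.06, 0, 0, 0, -1, 0, 0, 0, 0, 0, 0, -1])

```text
t: 10.27
tcp_pos: [0.623, -0.128, 0.1716]
tool_rot: [0.982, 0.186, 0.006, 0.004]
force: [1.3, 0.2, -1.0]
finger_gap: 0.192
gripper_force: 79.5
```

```bash
python3 - <<'E'
from h import *
s=manip.sense();print(s["t"],s["tcp_pos"],s["finger_gap"],s["gripper_force"],s["force"])
print(delta([.6138,.1553,.14],np.radians(-80.3)))
E
```

```text
10.2667 [ 0.6229568  -0.12801584  0.17163992] 0.19236842220923236 79.48761105537415 [ 1.28100682  0.17657285 -1.03938991]
(array([  94.9, -267.3,   30.1]), array([ 0.48, -0.63, 11.78]))
```

Call:
servo_tool(commands=[0.027, -0.0764, 0, 0, 0, 0, -1, 0.027, -0.0764, 0, 0, 0, 0, -1, 0.027, -0.0764, 0, 0, 0, 0, -1, 0.027, -0.0764, 0, 0, 0, 0, -1, 0.027, -0.0764, 0, 0, 0, 0, -1, 0.027, -0.0764, 0, 0, 0, 0, -1, 0.027, -0.0764, 0.03, 0, 0, 0, -1, 0, 0, 0.03, 0.0013, -0.0018, 0.0164, -1, 0, 0, 0, 0, 0, 0.0164, -1, 0, 0, 0, 0, 0, 0, -1])

```text
t: 11.1
tcp_pos: [0.6074, 0.1566, 0.133]
tool_rot: [0.996, 0.084, -0.008, -0.003]
force: [0.2, 0.2, -1.0]
finger_gap: 0.193
gripper_force: 79.3
```

```bash
python3 - <<'E'
from h import *
s=manip.sense();print(s["t"],s["tcp_pos"],s["force"])
print(delta([.6138,.1553,.085],np.radians(-80.3)))
E
```

```text
11.1 [0.60737979 0.15657163 0.13299666] [ 0.21444074  0.24980899 -0.97892329]
(array([ 6.9,  2.6, 47.9]), array([-0.38,  0.93, -0.02]))
```

Call:
servo_tool(commands=[0.007, 0.002, 0.04, 0, 0, 0, -1, 0.006, 0.002, 0.04, 0, 0, 0, -1, 0, 0, 0.01, -0.001, 0.0022, 0, -1, 0, 0, 0, 0, 0, 0, -1, 0, 0, 0, 0, 0, 0, -1])

```text
t: 11.52
tcp_pos: [0.6149, 0.1542, 0.0895]
tool_rot: [0.996, 0.085, 0.0, -0.0]
force: [-0.1, -0.5, -0.2]
finger_gap: 0.189
gripper_force: 79.5
```

```bash
python3 - <<'E'
from h import *
s=manip.sense();print(s["t"],s["tcp_pos"],s["force"])
print(delta([.6138,.1553,.085],np.radians(-80.3)))
p=manip.snapshot("wrist");cv2.imwrite("pics/w6.png",cv2.resize(p["img"][120:320,180:460,::-1],None,fx=2.8,fy=2.8,interpolation=cv2.INTER_CUBIC))
F=np.array([.6138,.1553]);th=np.radians(9.7)
print("front dowel tip, base",proj(p,[[*fix(F,th,[.028,0]),.054],[*fix(F,th,[.028,0]),.042]]).round(1))
r=R.from_quat(s["tool_rot"]).as_matrix()
print("hole upper rim, lower rim",proj(p,[s["tcp_pos"]+r@[.028,0,.0073],s["tcp_pos"]+r@[.028,0,.0213]]).round(1))
print("plate corners top",proj(p,[s["tcp_pos"]+r@[.04,.03,.0073],s["tcp_pos"]+r@[.04,-.03,.0073]]).round(1))
print("lower half front corners",proj(p,[[*fix(F,th,[.04,.03]),.042],[*fix(F,th,[.04,-.03]),.042]]).round(1))
E
```

```text
11.5167 [0.61486488 0.15423928 0.08954503] [-0.101543   -0.49135186 -0.18090006]
(array([-0.9, -1.2,  4.5]), array([-0.01, -0.02,  0.01]))
front dowel tip, base [[320.7 189. ]
 [320.7 184.9]]
hole upper rim, lower rim [[322.8 199.5]
 [322.7 193.1]]
plate corners top [[378.6 178. ]
 [267.  178. ]]
lower half front corners [[276.2 167.5]
 [365.2 167.4]]
```

View pics/w6.png

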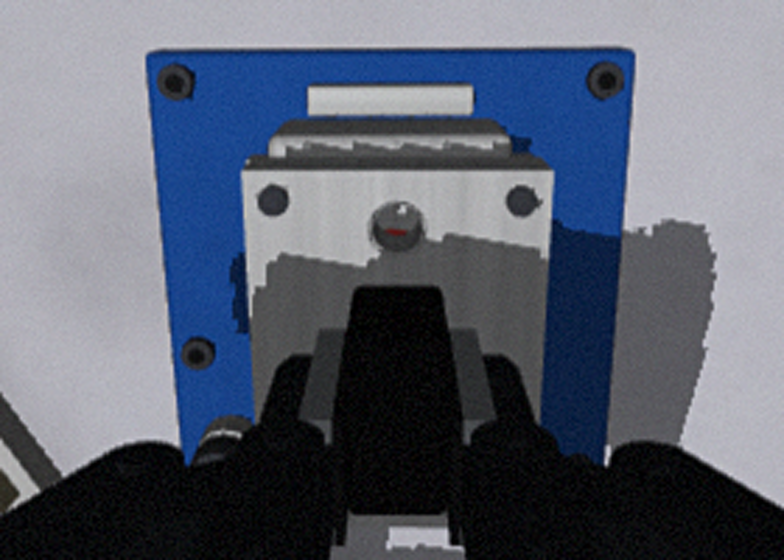

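The hole is at (321.8,200.4) and the visible lower-half edge is centred at about (319,168), both within 1 mm of plan. I'll correct slightly and descend while watching the force.

Call:
servo_tool(commands=[-0.002, -0.003, 0.01, 0, 0, 0, -1, 0, 0, 0.01, 0, 0, 0, -1, 0, 0, 0.01, 0, 0, 0, -1, 0, 0, 0.008, 0, 0, 0, -1, 0, 0, 0, 0, 0, 0, -1, 0, 0, 0, 0, 0, 0, -1])

```text
t: 12.07
tcp_pos: [0.6138, 0.1561, 0.0704]
tool_rot: [0.996, 0.084, 0.0, -0.0]
force: [-0.1, -0.3, -1.4]
finger_gap: 0.187
gripper_force: 79.5
```

Call:
servo_tool(commands=[0, 0, 0.004, 0, 0, 0, -1, 0, 0, 0.004, 0, 0, 0, -1, 0, 0, 0.004, 0, 0, 0, -1, 0, 0, 0, 0, 0, 0, -1, 0, 0, 0, 0, 0, 0, -1])

```text
t: 12.48
tcp_pos: [0.6143, 0.1561, 0.0655]
tool_rot: [0.996, 0.084, 0.001, -0.0]
force: [-0.8, -1.1, 5.4]
finger_gap: 0.191
gripper_force: 80.1
```

Call:
servo_tool(commands=[0, 0, 0.004, 0, 0, 0, -1, 0, 0, 0.004, 0, 0, 0, -1, 0, 0, 0, 0, 0, 0, -1, 0, 0, 0, 0, 0, 0, -1])

```text
t: 12.82
tcp_pos: [0.6143, 0.1561, 0.0632]
tool_rot: [0.996, 0.084, 0.001, 0.0]
force: [-3.5, -1.1, 13.3]
finger_gap: 0.192
gripper_force: 81.6
```

Call:
servo_tool(commands=[0, 0, 0.004, 0, 0, 0, -1, 0, 0, 0.004, 0, 0, 0, -1, 0, 0, 0, 0, 0, 0, -1, 0, 0, 0, 0, 0, 0, -1])

```text
t: 13.15
tcp_pos: [0.6143, 0.1561, 0.0631]
tool_rot: [0.996, 0.084, 0.002, 0.0]
force: [-10.3, -1.0, 34.2]
finger_gap: 0.193
gripper_force: 84.5
```

```bash
python3 - <<'E'
from h import *
p=manip.snapshot("side")
u=proj(p,[[.61,.155,.04]])[0].astype(int);a=p["img"][u[1]-35:u[1]+35,u[0]-50:u[0]+50,::-1]
q=manip.snapshot("wrist");b=q["img"][120:320,160:460,::-1]
cv2.imwrite("pics/e.png",cv2.vconcat([cv2.resize(a,(600,300),interpolation=cv2.INTER_CUBIC),cv2.resize(b,(600,300))]))
s=manip.sense();print(s["t"],s["tcp_pos"],s["force"])
F=np.array([.6138,.1553])
print(proj(q,[[*fix(F,.17,a[:2]),a[2]] for a in [(-.06,-.042,.066),(-.06,.05,.031)]]))
E
```

```text
13.25 [0.61436576 0.15613462 0.06316048] [-9.31863715 -2.70595646 35.54329803]
[[393.96896337 346.12052678]
 [253.97614074 309.30152841]]
```

View pics/e.png

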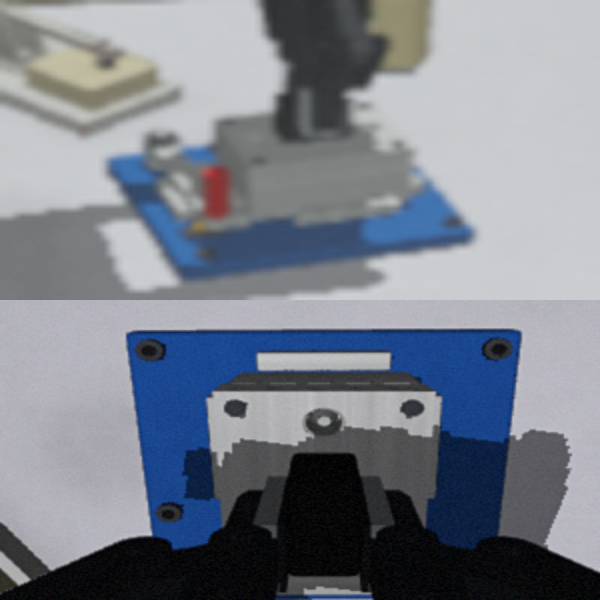

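The dowel fills the front hole at (323,421) of this picture. The halves are closed with no gap, and the red post at (215,192) is at the shut position. The arm is pressing with about 35 N.

```bash
python3 -c "
from station import manip
print(manip.sign_off())"
```

```text
the job is handed in; nothing more can be done
None
```

The job is handed in at about 13 s: the keeper bar is shut against its stop, and the upper half is on both dowels, closed face to face and held down with about 35 N; the bottle, tape roll and seal block were not touched.

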